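Wind the drain plug's wing nut home

ROBOT

A 6-joint arm with a two-finger parallel gripper is mounted at the origin on the work surface. World frame = base frame: x ahead of the robot, y to its left, z up, the work surface at z = 0. Lengths are in mm, angles in rad, forces in N, time in s.
With the tool pointing down it reaches from about 375 to 975 mm from the base axis. Payload 3.8 kg.
Tool frame: the origin (TCP) lies midway between the tips of the shut fingers; the grasp point (between the pads) lies 19 mm behind it; z points along the fingers, y is the line along which they close (so a half turn about z gives the same grasp; the last joint's range is limited). The gripper opens to 88 mm and grips with 3 to 60 N. Pads are 18 mm wide; open, the fingers measure 123 mm over their backs; the gripper's body (75 mm by 187 mm) begins 45 mm behind the grasp point.
Start: joints at [-1.139, 0.264, 1.604, -0, 1.274, -0.037], TCP at [304.97, -602.172, 238.706] pointing down, gripper open.
Joint ranges: [-2.63, 2.63], [-0.94, 2.18], [0.31, 2.57], [-1.31, 4.45], [0, 2.66], [-2.55, 2.55]. Speed limits (rad/s): [2.57, 2.57, 3.14, 3.14, 3.14, 3.14].

INTERFACE

Orientations are given as a unit quaternion [w, x, y, z].
In Python, from cell import env gives the robot as it stands. The module is installed in compiled form; this text tells all that it offers.
- The arm moves only by the shell command python3 -m crank 'ROWS' [FORCE]. ROWS is JSON, a list of rows, each a list of 7 numbers: the opening in per cent of the stroke, from 0 (shut) to 100 (fully open), then the shift along the tool's x, y, z in mm, then the turn, a rotation vector about the tool's x, y, z in rad. In form: [[jaw, dx, dy, dz, ax, ay, az], ...]. A call has 1 to 12 rows; each row is the pose to reach, as a shift and turn from the pose commanded when the call began, along the tool's axes at that moment; what a row does not reach only later rows make up. A row lasts 1/8 s, in which the tool goes at most 62.5 mm and 10.7 degrees, less where a joint would pass 70% of its speed; a pose out of reach is approached as far as the arm can. A call with a gripper value outside its range is refused whole. The fingers move at their own pace and stop on an object; FORCE is the grip in N (left out, the last holds). Time passes only in rows, so rows that repeat a pose let the fingers close. It gives the time, the measured TCP pose, the force, the opening and the grip force at its end, in the units of the state.
- env.sense(): the state, without advancing time (a new reading comes with each control period).
- env.camera(name): name is "scene" or "side" or "wrist"; returns the picture (480x640x3 uint8, red, green, blue); there is no depth.
- env.camera_info(name): a dict with "vfov" (degrees; the focal length in pixels is half the picture's height over the tangent of half this angle, whatever the lens; pixels are square), "cx", "cy" (the principal point, pixels), "rvec" (rotation vector, rad) and "tvec" (3), from world to camera coordinates, as OpenCV has them; the wrist camera has in their place "T_tool_cam" (4x4, takes a point from camera to tool coordinates, whose origin is the TCP and whose axes are the flange's). Camera axes: x right, y down, z forward; pixel columns grow to the right and rows downward; lengths in mm; the calibration is good to about 2 mm. The wrist camera is an equidistant fisheye: a pixel r from the principal point sees the ray r / f radians off the axis. A picture is of the moment at which its call begins: read the wrist's pose just before it. camera_info takes no time and is no camera call.
- env.sign_off(): hands the job in; it is judged then, once.
The state is a dict: "time_s": time; "qpos": joint angles; "joint_vel": joint speeds; "tau": joint torques, N m; "eef_pos": TCP position; "tool_rot": TCP orientation; "wrist_force": force on the tool from outside, world axes, zero at the start; "moment": the same for the moment, N m; "finger_gap": finger opening in mm; "grip_force": force on a finger pad.
Only numpy, scipy, OpenCV 4.12 (cv2) and the standard library are available. Lean on these libraries where they do the work, as an engineer would, in place of code of your own. Each camera call takes 0.05 s, during which the arm holds its last target. There are 200 camera calls.

TASK

The plug in the drain stub is loose: wind its orange wing nut clockwise, seen from above, until it is fully home against its stop, by pushing the wings round with a fingertip, stroke after stroke, from the side that the copper pipe leaves open. Do not pinch the wings or strain the fitting, leave everything else on the shelf where it stands, and finish clear of the nut.

Things in the scene. Friction and masses are not known exactly. Their poses are not given: they have to be found in the camera images.
- drain: Fixed white drain stub, 110 mm across, 40 mm tall, on a grey flange (136 mm across). Its plug on top: black rubber disc (98 mm across) to 46 mm, steel plate (76 mm across) to 49 mm, upright threaded rod 8 mm thick to 97 mm. The copper pipe (pipe_mid) is part of it. Origin: on the shelf, on the stub's axis, which is the rod's and nut's axis; z up.
- pipe_mid (a point): Middle of the fixed copper pipe, 15 mm thick, centre line 105 mm above the shelf at y = +32 mm in drain. It runs along drain's x from -120 to +120 mm, then down to the shelf; underside 97.5, top 112.5 mm high. It covers the nut's +y side; a finger from above reaches the nut on the -y side and a little past the axis.
- wing_nut (a joint): Turn of the orange wing nut, rad: grows clockwise seen from above; hard stop at 12.0 = fully home on the steel plate; starts between 1.5 and 6.0. Loose: 0.03 N m of friction, stays where left, sinks 4.2 mm a turn (0.67 mm a rad).
- plug_axis (a point): Point on the vertical axis of nut and rod, 66 mm above the shelf, within the height of the wings at every turn. Fixed; axes as drain. Nut: hub 20 mm across; two flat upright wings opposite each other, out to 40 mm from the axis, 10 mm thick over their pads, 32 mm tall; when home they span 51 to 83 mm above the shelf, and their tops never rise above 90 mm.
- wing_a (a point): Outer tip of one wing, 40 mm from the axis, at 18 mm above the nut's underside. Turns with the nut.
- wing_b (a point): Outer tip of the opposite wing, 40 mm from the axis, same height. Turns with the nut.
- push_pads: The yellow grip pads (25 x 26 mm, 3 mm thick), one on each wing, on the side to be pushed for turning clockwise. Origin: on the nut's axis at its underside.
- back_pads: The black grip pads of the same size on the other side of each wing. Origin: on the nut's axis at its underside.
- peg_basket: Bystander: loose blue basket of clothes pegs, 200 x 150 x 85 mm. Origin: centre of its underside.
- funnel: Bystander: loose pink hard silicone funnel standing mouth down, 92 mm across, 92 mm tall. Origin: centre of its underside.
- canister: Bystander: loose stainless steel canister with black push-button lid, 96 mm across, 133 mm tall. Origin: centre of its underside.
- scoop: Bystander: loose white measuring scoop, cup 60 mm across and 42 mm tall, flat handle reaching 112 mm to its -x. Origin: centre of the cup's underside.
- bottle_a: Bystander: loose closed amber glass bottle with paper label and black cap, 66 mm across, 165 mm tall. Origin: centre of its underside.
- bottle_b: Bystander: loose closed amber glass bottle with white cap, 66 mm across, 165 mm tall. Origin: centre of its underside.

How it is judged:
By the outcome, as a careful person would: the job done as asked, in the order asked, and still so for the second after the job is handed in, with the robot touching nothing.
It also fails if it takes over 67 s, if anything falls off the work surface, if the arm or the gripper's body presses on something with over 40 N, if the wrist force passes 120 N, or if a joint passes its speed limit or range.

## Working session

There is one attempt and no reset: what is moved stays moved. The work goes in short steps, Python scripts to look and compute and a shell command to move; the robot and the scene stay as the last step left them, time stands still between calls to the robot, and variables do not carry over. Pictures are saved under pics/ and viewed, at most 10 in all, crops included, and the job is handed in when it is done.

```bash
mkdir -p pics; ls
python3 - <<'E'
from cell import env
import cv2,numpy as np
s=env.sense();print({k:np.round(v,3).tolist() for k,v in s.items()})
for n in("scene","side","wrist"):
    im=env.camera(n);cv2.imwrite(f"pics/{n}0.png",im[...,::-1])
    i=env.camera_info(n);print(n,{k:np.round(v,3).tolist() for k,v in i.items()})
E
```

```text
pics
{'time_s': 0.0, 'qpos': [-1.139, 0.265, 1.605, -0.0, 1.274, -0.037], 'joint_vel': [-0.0, -0.002, 0.001, 0.001, 0.0, -0.001], 'tau': [0.003, -50.21, -35.687, 0.073, 0.029, -0.0], 'eef_pos': [304.663, -601.554, 237.41], 'tool_rot': [-0.001, 0.973, 0.232, -0.0], 'wrist_force': [0.353, 0.67, -0.327], 'moment': [-0.04, -0.01, -0.022], 'grip_force': 0.0, 'finger_gap': 87.985}
scene {'vfov': 54.577, 'cx': 321.479, 'cy': 237.345, 'rvec': [2.015, 1.71, -0.531], 'tvec': [-33.794, -383.787, 1596.553]}
side {'vfov': 45.466, 'cx': 322.083, 'cy': 233.889, 'rvec': [0.168, -2.923, 1.042], 'tvec': [546.729, 138.41, 1674.953]}
wrist {'vfov': 65.706, 'cx': 321.757, 'cy': 245.183, 'T_tool_cam': [[-0.001, -0.966, -0.26, 65.972], [1.0, -0.001, -0.0, -0.559], [0.0, -0.26, 0.966, -146.589], [0.0, 0.0, 0.0, 1.0]]}
```

View pics/scene0.png

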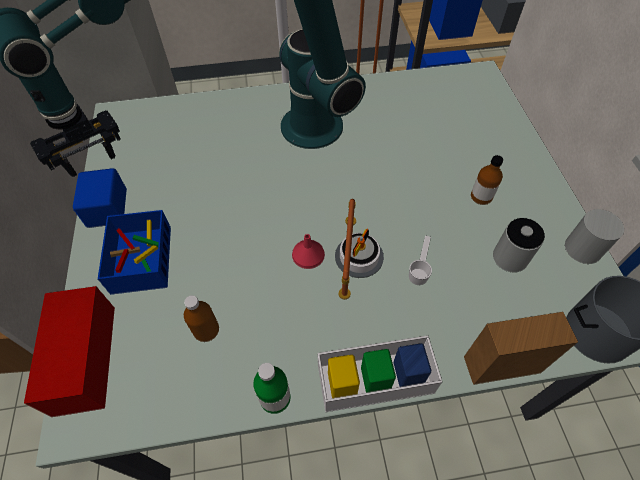

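View pics/side0.png

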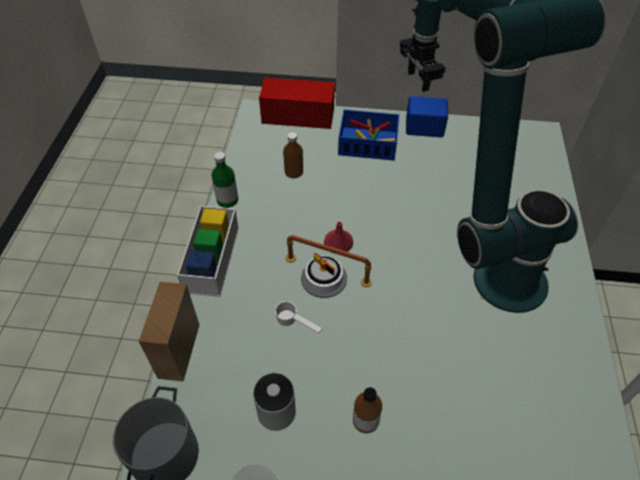

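The scene view shows the stub at about (360,253), with the copper pipe from (351,202) to (345,295) on its left (world -y) side. That leaves world +y open. The nut is at (361,240), the funnel at (308,252) and the scoop at (421,270). Next I'll measure these.

```bash
cat > h.py <<'E'
import cv2,numpy as np
from cell import env
def ray(n,px,pose=None):
    i=env.camera_info(n);f=240/np.tan(np.radians(i["vfov"])/2)
    u=(np.asarray(px,float)-[i["cx"],i["cy"]])/f
    if n=="wrist":
        p,q=pose;r=np.hypot(*u);d=np.array([*(u/max(r,1e-9)*np.sin(r)),np.cos(r)])
        T=np.array(i["T_tool_cam"]);w,v=q[0],np.array(q[1:])
        R=cv2.Rodrigues(2*np.arctan2(np.linalg.norm(v),w)*v/np.linalg.norm(v))[0]
        return R@T[:3,3]+p,R@T[:3,:3]@d
    R=cv2.Rodrigues(np.array(i["rvec"],float))[0]
    return -R.T@np.array(i["tvec"]),R.T@np.array([*u,1.])
def onz(n,px,z,pose=None):
    o,d=ray(n,px,pose);return np.round(o+d*(z-o[2])/d[2],1)
def tri(a,b):
    A=[];B=[]
    for o,d in(a,b):
        d=d/np.linalg.norm(d);P=np.eye(3)-np.outer(d,d);A.append(P);B.append(P@o)
    return np.linalg.solve(sum(A),sum(B))
def crop(im,x,y,w,h,k,name):
    cv2.imwrite(name,cv2.resize(im[y:y+h,x:x+w,::-1],None,fx=k,fy=k,interpolation=cv2.INTER_CUBIC))
E
python3 - <<'E'
from h import *
a=cv2.imread("pics/scene0.png")[...,::-1];b=cv2.imread("pics/side0.png")[...,::-1]
A=cv2.resize(a[190:310,280:440],None,fx=4.9,fy=4.9,interpolation=cv2.INTER_CUBIC)
B=cv2.resize(b[220:310,270:390],None,fx=5,fy=5,interpolation=cv2.INTER_CUBIC)
cv2.imwrite("pics/c1.png",A[...,::-1]);cv2.imwrite("pics/c2.png",B[...,::-1])
E
```

```text
(no output)
```

View pics/c1.png

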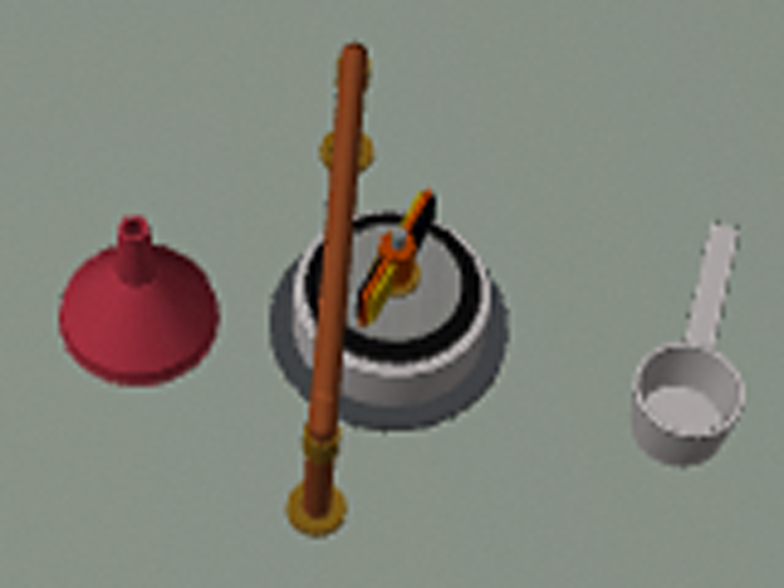

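View pics/c2.png

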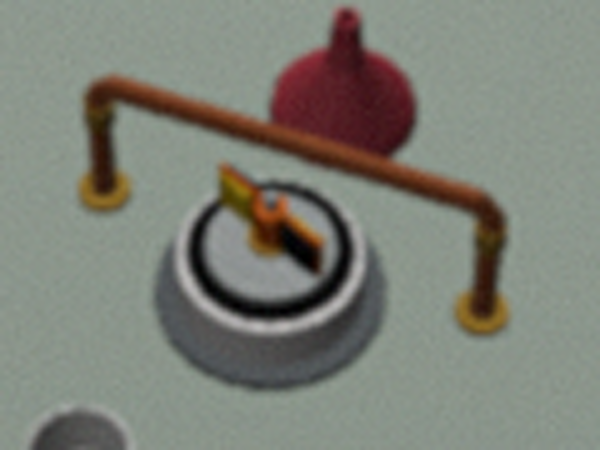

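The crops show the pipe feet, the black plug disc and the wings. In c1 the wings run from (430,192) to (365,320), and the yellow pads face the pipe on the near wing.

Run:
```python
from h import *
S=lambda x,y:(280+x/4.9,190+y/4.9)
D=lambda x,y:(270+x/5,220+y/5)
print("feet",[onz("scene",S(317,510),3),onz("scene",S(347,153),3)],[onz("side",D(104,191),3),onz("side",D(483,313),3)])
print("disc",onz("scene",S(397,287),46),onz("side",D(271,250),46))
for n,p,q in(("rodtop",(399,240),(272,198)),("tip1top",(430,192),(320,240)),("tip2top",(362,300),(225,166))):
    print(n,tri(ray("scene",S(*p)),ray("side",D(*q))).round(1))
print("rod97",onz("scene",S(399,238),97),onz("side",D(272,198),97))
print("scoop",onz("scene",S(690,375),42),"handle",onz("scene",S(722,225),30))
print("funnel",onz("scene",S(134,230),92))
```

```text
feet [array([654., -10.,   3.]), array([422.8,  52.6,   3. ])] [array([645.7,  -6.8,   3. ]), array([413.7,  55.2,   3. ])]
disc [547.6  53.8  46. ] [538.   55.5  46. ]
rodtop [540.7  51.5  87.1]
tip1top [511.   75.5  84.6]
tip2top [570.3  25.8  79. ]
rod97 [548.9  51.3  97. ] [537.7  56.3  97. ]
scoop [626.5 198.9  42. ] handle [527.1 248.5  30. ]
funnel [517.1 -87.1  92. ]
```

```bash
python3 -m crank '[[0,15,-14,0,0,0,0],[0,50,-47,0,0,0,0],[0,88,-84,0,0,0,0],[0,126,-120,0,0,0,0],[0,164,-156,0,0,0,0],[0,202,-192,0,0,0,0],[0,240,-228,0,0,0,0],[0,278,-264,0,0,0,0],[0,316,-300,0,0,0,0],[0,354,-336,0,0,0,0],[0,380,-361,0,0,0,0],[0,390,-370,0,0,0,0]]' 20
python3 -m crank '[[0,10,-10,0,0,0,-0.05],[0,35,-34,0,0,0,-0.17],[0,60,-58,0,0,0,-0.33],[0,85,-82,0,0,0,-0.49],[0,110,-106,0,0,0,-0.65],[0,132,-127,0,0,0,-0.77],[0,144,-138,0,0,0,-0.841],[0,144,-138,0,0,0,-0.841],[0,144,-138,0,0,0,-0.841]]'
python3 - <<'E'
from h import *
s=env.sense();im=env.camera("wrist");cv2.imwrite("pics/w1.png",im[...,::-1])
print(s["time_s"],s["eef_pos"],s["tool_rot"],s["wrist_force"],s["finger_gap"])
np.save("w1.npy",np.r_[s["eef_pos"],s["tool_rot"]])
E
```

```text
time_s: 1.65
eef_pos: [485.4, -93.3, 238.6]
tool_rot: [-0.0, 0.972, 0.234, -0.0]
wrist_force: [0.9, -0.3, -0.3]
finger_gap: 1.1
grip_force: 0.0
time_s: 2.78
eef_pos: [551.5, 91.3, 238.5]
tool_rot: [0.0, 0.794, 0.609, -0.0]
wrist_force: [-0.5, 0.5, 0.5]
finger_gap: 0.4
grip_force: 0.0
2.775 [551.54551555  91.3464324  238.48964829] [ 2.19192903e-05  7.93528683e-01  6.08532706e-01 -4.17967004e-04] [-0.54921355  0.52067133  0.54836308] 0.37300200194196786
```

View pics/w1.png

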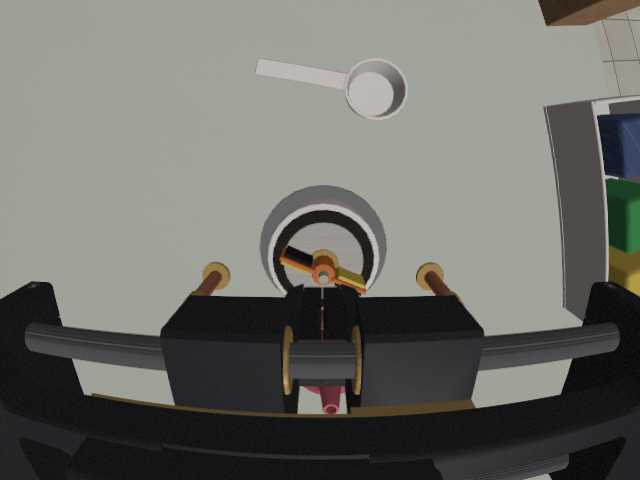

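The wrist view shows the pipe feet at (216,274) and (430,274), the rod top at (323,278), and wing tips near (283,256) and (364,287). The scoop at (370,88) is well clear.

Run:
```python
from h import *
v=np.load("w1.npy");P=(v[:3],v[3:])
f1=onz("wrist",(430,274),3,P);f2=onz("wrist",(216,274),3,P);print(f1,f2,np.linalg.norm(f1-f2))
m=(f1+f2)/2;ex=(f2-f1);ex/=np.linalg.norm(ex);yd=np.array([-ex[1],ex[0],0]) 
ax=m-32*yd;print("axis from feet",ax.round(1),"x ang",np.degrees(np.arctan2(ex[1],ex[0])).round(1))
print("rod",onz("wrist",(323,278),97,P))
im=cv2.imread("pics/w1.png");hsv=cv2.cvtColor(im,cv2.COLOR_BGR2HSV)
for z in(80,):
  for p in((284,255),(364,288)): print("tip",onz("wrist",p,z,P))
for p in ((323,186),(261,248),(386,248)): print("flange edge",onz("wrist",p,5,P))
print("stub edge r55",onz("wrist",(324,204),40,P),onz("wrist",(267,258),40,P),onz("wrist",(382,258),40,P))
print("TCP proj check tool axes", (cv2.Rodrigues(np.array(v[4:7])*np.pi)[0]).round(3).tolist())
print("scoop",onz("wrist",(347,90),42,P),onz("wrist",(258,68),30,P))
```

```text
[649.7  -7.5   3. ] [417.9  55.    3. ] 240.07809146192417
axis from feet [542.1  54.6   3. ] x ang 164.9
rod [541.5  53.6  97. ]
tip [513.   76.5  80. ]
tip [572.5  28.9  80. ]
flange edge [558.8 117.2   5. ]
flange edge [477.6  70.9   5. ]
flange edge [606.9  36.    5. ]
stub edge r55 [556.2 104.2  40. ] [488.6  67.5  40. ] [597.3  38.2  40. ]
TCP proj check tool axes [[0.259, 0.966, -0.001], [0.966, -0.259, -0.001], [-0.001, -0.001, -1.0]]
scoop [604.  201.6  42. ] [529.9 247.6  30. ]
```

```bash
python3 -m crank '[[0,-15,-16,10,0,0,0],[0,-35,-38,40,0,0,0],[0,-45,-49,80,0,0,0],[0,-45,-49,120,0,0,0],[0,-45,-49,150,0,0,0],[0,-45,-49,170,0,0,0],[0,-45,-49,178,0,0,0],[0,-45,-49,178,0,0,0]]'
python3 -m crank '[[0,8.5,3,0,0,0,0],[0,15.5,7,0,0,0,0],[0,21.5,12,0,0,0,0],[0,29.5,19,0,0,0,0],[0,36.5,27,0,0,0,0],[0,41.5,35,0,0,0,0],[0,43.5,43,0,0,0,0]]'
python3 - <<'E'
from h import *
s=env.sense();im=env.camera("wrist");crop(im,160,150,320,240,2,"pics/w2.png")
a=env.camera("scene");crop(a,280,190,160,120,4,"pics/s2.png")
print(s["time_s"],s["eef_pos"],s["wrist_force"],s["moment"])
E
```

```text
time_s: 3.82
eef_pos: [492.6, 61.0, 60.6]
tool_rot: [-0.0, 0.793, 0.609, -0.0]
wrist_force: [-0.7, 0.9, -0.4]
finger_gap: 0.4
grip_force: 0.0
time_s: 4.7
eef_pos: [546.1, 92.7, 60.5]
tool_rot: [-0.0, 0.793, 0.609, -0.0]
wrist_force: [-2.2, 0.0, 0.2]
finger_gap: 0.5
grip_force: 0.6
4.7 [546.10523469  92.69074813  60.52266107] [-2.15941022  0.01960953  0.23389227] [-0.07347093  0.14949157 -0.01672328]
```

View pics/w2.png

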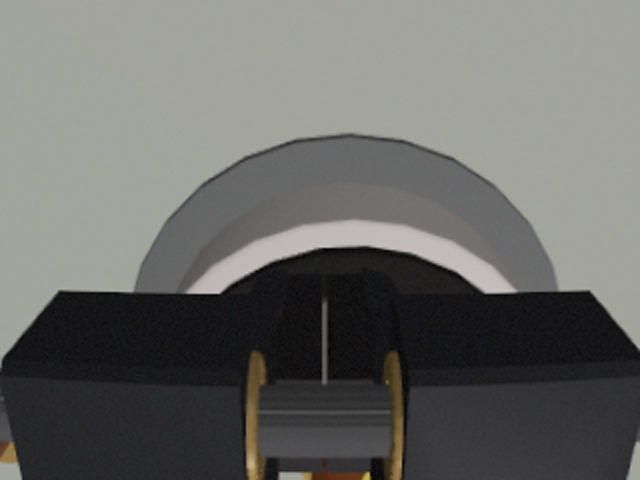

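The push is working: about 2 N on the tool, with the fingertip behind the wing. I'll finish the stroke, back off and lift.

```bash
python3 -m crank '[[0,-2,9,0,0,0,0],[0,-6.5,16,0,0,0,0],[0,-14,21,0,0,0,0],[0,-18,30,0,0,0,0],[0,-24,39,0,0,0,0],[0,-31,48,0,0,0,0],[0,-38.5,52,0,0,0,0],[0,-38.5,52,0,0,0,0],[0,-31,53,0,0,0,0],[0,-31,53,-30,0,0,0],[0,-31,53,-80,0,0,0],[0,-31,53,-80,0,0,0]]'
python3 - <<'E'
from h import *
s=env.sense()
a=env.camera("scene")[190:310,280:440];b=env.camera("side")[220:310,270:390]
A=cv2.resize(a,(480,360),interpolation=cv2.INTER_CUBIC);B=cv2.resize(b,(480,360),interpolation=cv2.INTER_CUBIC)
cv2.imwrite("pics/p3.png",np.vstack([A,B])[120:,:,::-1])
print(s["time_s"],s["eef_pos"],s["wrist_force"])
E
```

```text
time_s: 6.3
eef_pos: [592.5, 49.6, 145.8]
tool_rot: [0.003, 0.793, 0.609, 0.004]
wrist_force: [-0.1, 0.7, 1.0]
finger_gap: 0.5
grip_force: 0.0
6.3 [592.51877397  49.57618352 145.83696394] [-0.10265635  0.67442803  1.03437098]
```

View pics/p3.png

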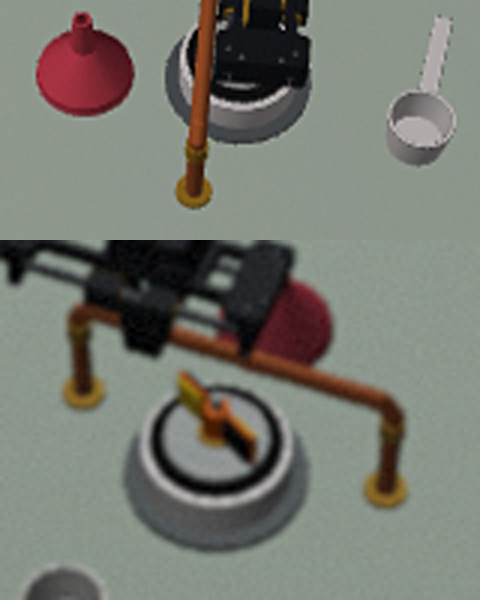

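The scene view shows the scoop and funnel where they were. In the side view the wings have gone about half a turn, a little past the first angle. Now the second stroke.

```bash
python3 -m crank '[[0,-5,-20,0,0,0,0],[0,-9,-55,0,0,0,0],[0,-12.5,-85,0,0,0,0],[0,-12.5,-96,0,0,0,0],[0,-12.5,-96,20,0,0,0],[0,-12.5,-96,50,0,0,0],[0,-12.5,-96,72,0,0,0],[0,-12.5,-96,80,0,0,0],[0,-12.5,-96,80,0,0,0]]'
python3 -m crank '[[0,8.5,3,0,0,0,0],[0,15.5,7,0,0,0,0],[0,21.5,12,0,0,0,0],[0,29.5,19,0,0,0,0],[0,36.5,27,0,0,0,0],[0,41.5,35,0,0,0,0],[0,43.5,43,0,0,0,0]]'
python3 -m crank '[[0,-2,9,0,0,0,0],[0,-6.5,16,0,0,0,0],[0,-11,19,0,0,0,0],[0,-14,21,0,0,0,0]]'
```

```text
time_s: 7.52
eef_pos: [492.6, 61.5, 60.0]
tool_rot: [-0.0, 0.793, 0.609, -0.001]
wrist_force: [-0.4, 0.3, 0.6]
finger_gap: 0.3
grip_force: 0.0
time_s: 8.4
eef_pos: [546.1, 92.7, 60.5]
tool_rot: [-0.0, 0.793, 0.609, -0.0]
wrist_force: [-1.2, -0.0, -0.3]
finger_gap: 0.4
grip_force: 0.6
time_s: 8.9
eef_pos: [562.9, 73.0, 60.9]
tool_rot: [0.0, 0.793, 0.609, 0.0]
wrist_force: [0.1, 1.7, -0.1]
finger_gap: 0.4
grip_force: 0.6
```

```bash
python3 -m crank '[[0,-2,4.5,0,0,0,0],[0,-4,9,0,0,0,0],[0,-7,13.5,0,0,0,0],[0,-10,18,0,0,0,0]]'
python3 -m crank '[[0,-3.5,4.5,0,0,0,0],[0,-7,9,0,0,0,0]]'
python3 -m crank '[[0,-4,2,0,0,0,0],[0,-8,4,0,0,0,0]]'
```

```text
time_s: 9.4
eef_pos: [577.4, 59.0, 60.7]
tool_rot: [-0.0, 0.793, 0.609, 0.0]
wrist_force: [-0.8, 1.5, -0.6]
finger_gap: 0.3
grip_force: 0.7
time_s: 9.65
eef_pos: [584.4, 49.8, 60.7]
tool_rot: [0.0, 0.793, 0.609, 0.0]
wrist_force: [-0.3, 2.4, -0.4]
finger_gap: 0.3
grip_force: 0.6
time_s: 9.9
eef_pos: [586.0, 41.0, 60.8]
tool_rot: [0.0, 0.793, 0.609, 0.0]
wrist_force: [0.2, 1.5, 0.6]
finger_gap: 0.4
grip_force: 0.5
```

```bash
cat > chk.py <<'E'
from cell import env
import numpy as np,sys
s=env.sense();f=s["wrist_force"];h=np.hypot(f[0],f[1]);r=s["eef_pos"]-np.array([541.8,54,0])
print("t%.2f h%.1f F%s tx%.1f ty%.1f"%(s["time_s"],h,np.round(f,1),.259*r[0]+.966*r[1],.966*r[0]-.259*r[1]));sys.exit(int(h>5))
E
python3 -m crank '[[0,8,1,0,0,0,0],[0,8,1,-30,0,0,0],[0,8,1,-70,0,0,0],[0,8,1,-80,0,0,0],[0,3,-20,-80,0,0,0],[0,-1,-55,-80,0,0,0],[0,-4.5,-85,-80,0,0,0],[0,-4.5,-95,-80,0,0,0],[0,-4.5,-95,-50,0,0,0],[0,-4.5,-95,-20,0,0,0],[0,-4.5,-95,0,0,0,0],[0,-4.5,-95,0,0,0,0]]' >/dev/null
python3 chk.py && python3 -m crank '[[0,4,1.5,0,0,0,0],[0,8.5,3,0,0,0,0]]' >/dev/null; python3 chk.py &&
python3 -m crank '[[0,3.5,2,0,0,0,0]]' >/dev/null && python3 chk.py &&
python3 -m crank '[[0,3.5,2,0,0,0,0]]' >/dev/null && python3 chk.py &&
python3 -m crank '[[0,3,2.5,0,0,0,0]]' >/dev/null && python3 chk.py &&
python3 -m crank '[[0,3,2.5,0,0,0,0]]' >/dev/null && python3 chk.py &&
python3 -m crank '[[0,4,3.5,0,0,0,0]]' >/dev/null && python3 chk.py &&
python3 -m crank '[[0,4,3.5,0,0,0,0]]' >/dev/null && python3 chk.py &&
python3 -m crank '[[0,3.5,4,0,0,0,0]]' >/dev/null && python3 chk.py &&
python3 -m crank '[[0,3.5,4,0,0,0,0]]' >/dev/null && python3 chk.py &&
python3 -m crank '[[0,2.5,4,0,0,0,0]]' >/dev/null && python3 chk.py &&
python3 -m crank '[[0,2.5,4,0,0,0,0]]' >/dev/null && python3 chk.py &&
python3 -m crank '[[0,1,4,0,0,0,0]]' >/dev/null && python3 chk.py &&
python3 -m crank '[[0,1,4,0,0,0,0]]' >/dev/null && python3 chk.py
```

```text
t11.40 h1.0 F[-0.7 -0.8  0.3] tx-5.9 ty-50.4
t11.65 h1.1 F[ 0.7 -0.9  0. ] tx3.5 ty-45.1
t11.78 h1.8 F[-0.5 -1.7 -0.3] tx7.0 ty-43.3
t11.90 h1.3 F[-0.3 -1.3  0.8] tx10.4 ty-41.6
t12.03 h1.6 F[-0.8 -1.4 -0.2] tx13.4 ty-39.4
t12.15 h1.6 F[-1.  -1.2 -0.1] tx16.3 ty-37.0
t12.28 h0.8 F[-0.4 -0.7 -1.1] tx20.2 ty-33.7
t12.40 h1.0 F[-0.9  0.5 -0.4] tx24.3 ty-30.2
t12.53 h0.5 F[-0.5  0.1  0.1] tx27.9 ty-26.1
t12.65 h1.8 F[-0.5 -1.7 -0.3] tx31.3 ty-22.0
t12.78 h1.3 F[-1.3  0.2  0.2] tx33.8 ty-18.1
t12.90 h1.6 F[-1.6 -0.2  0.2] tx36.2 ty-14.2
t13.03 h1.9 F[-1.7 -0.9 -0.5] tx37.2 ty-10.1
t13.15 h0.2 F[-0.2 -0.1 -0. ] tx38.2 ty-6.0
```

```bash
python3 -m crank '[[0,-1,4.5,0,0,0,0]]' >/dev/null && python3 chk.py &&
python3 -m crank '[[0,-1,4.5,0,0,0,0]]' >/dev/null && python3 chk.py &&
python3 -m crank '[[0,-2,3.5,0,0,0,0]]' >/dev/null && python3 chk.py &&
python3 -m crank '[[0,-2.5,3.5,0,0,0,0]]' >/dev/null && python3 chk.py &&
python3 -m crank '[[0,-3.5,2.5,0,0,0,0]]' >/dev/null && python3 chk.py &&
python3 -m crank '[[0,-4,2.5,0,0,0,0]]' >/dev/null && python3 chk.py &&
python3 -m crank '[[0,-2,4.5,0,0,0,0]]' >/dev/null && python3 chk.py &&
python3 -m crank '[[0,-2,4.5,0,0,0,0]]' >/dev/null && python3 chk.py &&
python3 -m crank '[[0,-3,4.5,0,0,0,0]]' >/dev/null && python3 chk.py &&
python3 -m crank '[[0,-3,4.5,0,0,0,0]]' >/dev/null && python3 chk.py &&
python3 -m crank '[[0,-3.5,4.5,0,0,0,0]]' >/dev/null && python3 chk.py &&
python3 -m crank '[[0,-3.5,4.5,0,0,0,0]]' >/dev/null && python3 chk.py &&
python3 -m crank '[[0,-4,2,0,0,0,0]]' >/dev/null && python3 chk.py &&
python3 -m crank '[[0,-4,2,0,0,0,0]]' >/dev/null && python3 chk.py
```

```text
t13.28 h1.3 F[-1.3  0.3 -1.3] tx37.2 ty-1.5
t13.40 h1.3 F[-1.3  0.3 -0.3] tx36.1 ty3.1
t13.53 h1.1 F[-1.1  0.4 -1.3] tx34.0 ty6.7
t13.65 h1.0 F[-0.9  0.4  0.4] tx31.5 ty10.1
t13.78 h12.1 F[-3.  11.8  0.8] tx29.1 ty11.8
```

The force jumped from 1 to 12 N and points along the wing's normal, as the stop would. I'll back off at once, lift away and look.

```bash
python3 -m crank '[[0,6,-3,0,0,0,0],[0,14,-5,0,0,0,0],[0,18,-5,-30,0,0,0],[0,20,-5,-80,0,0,0],[0,40,-5,-130,0,0,0],[0,40,-5,-150,0,0,0],[0,40,-5,-150,0,0,0]]'
python3 - <<'E'
from h import *
s=env.sense();im=env.camera("wrist");P=(s["eef_pos"],s["tool_rot"])
crop(im,200,200,240,180,2.5,"pics/w4.png");np.save("w4.npy",np.r_[P[0],P[1]]);cv2.imwrite("pics/w4f.png",im[...,::-1])
b=env.camera("side");cv2.imwrite("pics/side4.png",b[...,::-1]);print(P)
E
```

```text
time_s: 14.65
eef_pos: [567.4, 118.0, 212.2]
tool_rot: [0.001, 0.793, 0.609, 0.001]
wrist_force: [-0.6, -0.6, -1.3]
finger_gap: 0.5
grip_force: 0.0
(array([567.41439049, 117.97672911, 212.17175026]), array([0.00101811, 0.79292961, 0.60931088, 0.0013575 ]))
```

View pics/w4.png

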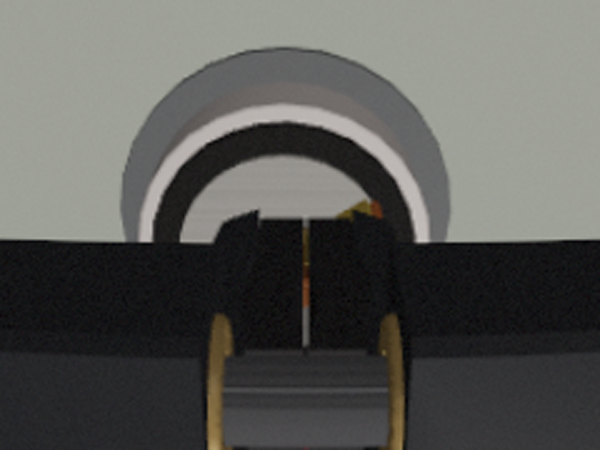

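The crop shows the right wing's tip at (375,208), with its yellow pad facing up towards the open side. I'll check its angle, then press again gently to confirm the stop.

```bash
python3 - <<'E'
from h import *
v=np.load("w4.npy");P=(v[:3],v[3:])
p=onz("wrist",(200+378/2.5,200+207/2.5),83,P);r=p-[541.8,54,83]
x=-.966*r[0]+.259*r[1];y=-.259*r[0]-.966*r[1];print("tip",p,"r",np.hypot(x,y),"drain ang",np.degrees(np.arctan2(y,x)))
E
python3 -m crank '[[0,-18,0,20,0,0,0],[0,-24,0,70,0,0,0],[0,-30,0,120,0,0,0],[0,-32,0,150,0,0,0],[0,-32,0,150,0,0,0]]' >/dev/null; python3 chk.py &&
python3 -m crank '[[0,-1.7,1,0,0,0,0],[0,-3.5,2,0,0,0,0]]' >/dev/null; python3 chk.py &&
python3 -m crank '[[0,-1,0.5,0,0,0,0]]' >/dev/null; python3 chk.py &&
python3 -m crank '[[0,-1,0.5,0,0,0,0]]' >/dev/null; python3 chk.py
```

```text
tip [579.6  74.9  83. ] r 43.19828884400406 drain ang -136.0524393440267
t15.38 h0.8 F[ 0.3 -0.8  1. ] tx33.6 ty2.5
t15.62 h0.8 F[ 0.4 -0.7  0.4] tx33.0 ty10.7
t15.75 h1.5 F[ 1.   1.1 -0.3] tx31.9 ty11.0
t15.88 h0.3 F[0.1 0.3 0.8] tx30.8 ty11.0
```

```bash
python3 -m crank '[[0,-1,0.5,0,0,0,0]]' >/dev/null; python3 chk.py &&
python3 -m crank '[[0,-1,0.5,0,0,0,0]]' >/dev/null; python3 chk.py &&
python3 -m crank '[[0,-1,0.5,0,0,0,0]]' >/dev/null; python3 chk.py &&
python3 -m crank '[[0,-1,0.5,0,0,0,0]]' >/dev/null; python3 chk.py &&
python3 -m crank '[[0,-1,0.5,0,0,0,0]]' >/dev/null; python3 chk.py
```

```text
t16.00 h3.5 F[0.  3.5 2. ] tx30.1 ty11.2
t16.12 h7.5 F[-1.4  7.3  2.9] tx29.7 ty11.5
t16.12 h7.5 F[-1.4  7.3  2.9] tx29.7 ty11.5
t16.12 h7.5 F[-1.4  7.3  2.9] tx29.7 ty11.5
t16.12 h7.5 F[-1.4  7.3  2.9] tx29.7 ty11.5
```

The second press met the stop in the same place, at about 7 N, so the nut is home. I'll retreat clear and check the shelf.

```bash
python3 -m crank '[[0,5,-3,0,0,0,0],[0,12,-4,0,0,0,0],[0,18,-4,-30,0,0,0],[0,20,-4,-80,0,0,0],[0,60,-4,-120,0,0,0],[0,110,-4,-150,0,0,0],[0,140,-4,-160,0,0,0],[0,140,-4,-160,0,0,0],[0,140,-4,-160,0,0,0],[0,140,-4,-160,0,0,0]]'
python3 - <<'E'
from h import *
a=env.camera("scene")[190:310,280:440];b=env.camera("side")[220:310,270:390]
A=cv2.resize(a,(560,420),interpolation=cv2.INTER_CUBIC)[:300];B=cv2.resize(b,(560,420),interpolation=cv2.INTER_CUBIC)[:300]
cv2.imwrite("pics/p5.png",np.vstack([A,B])[...,::-1])
E
```

```text
time_s: 17.38
eef_pos: [591.5, 213.7, 219.4]
tool_rot: [-0.0, 0.793, 0.609, -0.001]
wrist_force: [-0.6, 0.4, 0.3]
finger_gap: 0.5
grip_force: 0.0
```

View pics/p5.png

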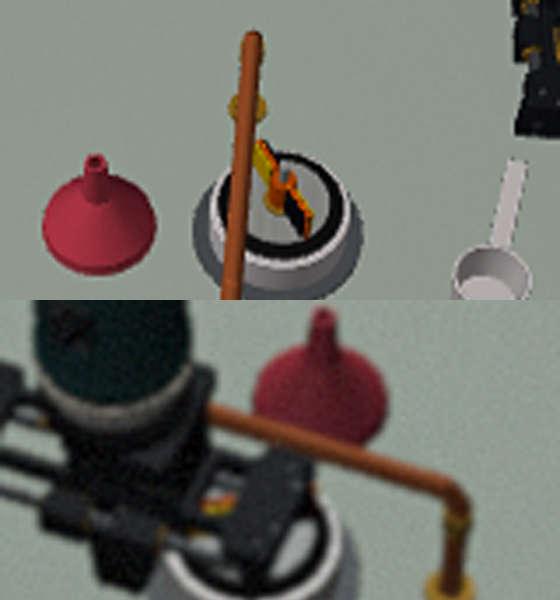

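The nut now sits low on the plate, with its wings at (263,150) and (308,225). The funnel and scoop are where they were, and the gripper is clear. Signing off.

```bash
python3 -c "
from cell import env
print(env.sign_off())"
```

```text
the job is handed in; nothing more can be done
None
```

I wound the wing nut clockwise in three strokes until it met its stop, and a second gentle press met the same stop; the gripper finished clear, with the funnel and scoop unmoved, and I handed the job in at about 17 s.

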